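# Slide the battery box into its charging dock and start the charge

### The arm

A 7-joint arm with a two-finger parallel gripper is mounted at the origin on the work surface; the furniture and walls round the work are solid. World frame = base frame: x ahead of the robot, y to its left, z up, the work surface at z = 0. Lengths are in m, angles in rad, forces in N, time in s.
With the tool pointing down it reaches from about 0.4 to 0.875 m from the base axis. Payload 19.3 kg.
Tool frame: the origin (TCP) lies where the fingers leave the gripper's body, on its centre line; the fingertips stand bot.tip_reach ahead of it and the grasp point (between the pads) lies 54 mm ahead of it (bot.tip_reach is the distance from the TCP to the fingertips, in m); z points along the fingers, y is the line along which they close (so a half turn about z gives the same grasp; the last joint's range is limited). The gripper opens to 85 mm and grips with 20 to 120 N. Pads are 22 mm wide; open, the fingers measure 114 mm over their backs; the gripper's body (76 mm by 85 mm) begins 54 mm behind the grasp point. The pads swing forward as they close: fully open they stand 13 mm farther back than shut.
Start: joints at [1.219, 0.521, -0.036, 1.599, 0.021, 1.021, -0.113], TCP at [0.174, -0.6, 0.304] pointing down, gripper open.
Joint ranges: [-2.91, 2.91], [-0.3, 2.13], [-1.5, 1.42], [0.17, 2.43], [-1.26, 4.41], [0.16, 1.93], [-2.52, 2.52]. Speed limits (rad/s): [1.89, 1.89, 2.39, 2.39, 3.01, 3.01, 3.01].

### API

Orientations are given as [roll, pitch, yaw] about the fixed x, y, z axes, in that order (R = Rz(yaw) Ry(pitch) Rx(roll)).
In Python, from workcell import bot gives the robot as it stands. The module is installed in compiled form; this text tells all that it offers.
- The arm moves only by the shell command python3 -m jog 'ROWS' [FORCE]. ROWS is JSON, a list that holds one entry, the list of rows, each a list of 7 numbers: the shift along the tool's x, y, z in mm, then the turn, a rotation vector about the tool's x, y, z in rad, then the opening, from 0 (shut) to 1 (fully open). In form: [[[tx, ty, tz, wx, wy, wz, fingers], ...]]. A call has 1 to 5 rows; each row shifts and turns the commanded pose from where the row before left it, along the tool's axes as they then stand; what a row does not reach is not made up. A row lasts 1/10 s, in which the tool goes at most 50 mm and 8.59 degrees, less where a joint would pass 70% of its speed; a pose out of reach is approached as far as the arm can. A call is refused whole if a number of a shift passes 50 or a number of a turn 0.15, either way. A call with a gripper value outside its range is refused whole. The fingers move at their own pace and stop on an object; FORCE is the grip in N (left out, the last holds). Time passes only in rows, so rows that do not move let the fingers close. It gives the time, the measured TCP pose, the force, the opening and the grip force at its end, in the units of the state.
- bot.observe(): the state, without advancing time (a new reading comes with each control period).
- bot.grab_frame(name): name is "scene" or "top" or "wrist"; returns a dict with "img" (420x560x3 uint8, red, green, blue), "intrinsics" (3x3 intrinsics, pixels), "R" (3x3) and "t" (3): a world point X has camera coordinates R X + t; the wrist camera has in their place "tool_from_camera" (4x4, takes a point from camera to tool coordinates, whose origin is the TCP and whose axes are the flange's). Camera axes: x right, y down, z forward; pixel columns grow to the right and rows downward; lengths in m; the calibration is good to about 2 mm. A picture is of the moment at which its call begins: read the wrist's pose just before it. There is no depth.
- bot.job_done(): hands the job in; it is judged then, once.
Trained networks look in a picture, given as the dict that the camera call returned (one of the last four; its "shot" number tells which), for a name from the list of things; names that differ only in an ending like _2 or _b are one class to them, and where a whole thing is asked for, a point or a joint stands for the part that bears it (a point fixed in the world has none). Each returns a list of dicts, best first, with "conf" (0 to 1); they miss things now and then, are a little off and sometimes report something else, mostly with a low value. They report only what shows in the picture. A call takes as long as a camera call. They do not tell look-alikes from the thing itself.
- bot.trace(query, picture): "region" (420x560 bool, what is visible of it).
- bot.spot_point(query, picture): "xyz" ([x, y, z] in m, in world coordinates, good to about 4 mm: a listed point, or the origin of a listed thing).
The state is a dict: "clock": time; "qpos": joint angles; "qd": joint speeds; "joint_efforts": joint torques, N m; "position": TCP position; "tool_rot": TCP orientation; "force": force on the tool from outside, world axes, zero at the start; "moment": the same for the moment, N m; "grip_width": finger opening in m; "finger_force": force on a finger pad.
Only numpy, scipy, OpenCV 4.12 (cv2) and the standard library are available. Lean on these libraries where they do the work, as an engineer would, in place of code of your own. Each camera call takes 0.05 s, during which the arm holds its last target. There are 200 camera calls.

### The job

Slide the tall battery box across the table top into the charging dock, fully home against the dock's back wall, by pushing it with the fingers; it is top-heavy, so push low near its base, and it must not tip or be lifted. Then, with the box home, press the start button on top of the dock right down and leave it released, with everything else on the table left where it stands.

Things in the scene. Friction and masses are not known exactly. Their poses are not given: they have to be found in the camera images.
- battery_box: Tall grey battery box with a steel handle on top: 110 mm wide (its x), 76 deep (its y), 216 high, 240 with the handle; 0.7 to 1 kg, loose. Faces plain and flat for the lowest 70 mm. Origin: centre of its underside, z up. It is pushed along its +y, on its 110 mm wide -y face; pushed below 40 mm above the table it slides, above about 50 mm it may tip. Friction on the table about 0.5 to 0.7.
- dock: Charging dock, fixed, with a bay open at its -y end. Origin: on the table top, where the centre of the box's underside is when the box is fully home; +y points into the bay, z up, and the seated box has its axes along the dock's. The bay has no floor: the box slides on the table between two steel rails 24 mm high, 118 mm apart inside (x = -59 and +59 mm), from y = -20 to +38 mm.
- bay_mouth (a point): Middle of the bay's mouth on the table top, 56 mm along -y from the dock's origin: here the rails' flared lead-ins (24 mm high) stand about 158 mm apart; they narrow to the 118 mm bay at 20 mm along -y from the origin.
- bay_back (a point): Middle of the foot of the bay's back wall, 38 mm along the dock's +y from its origin. The wall is the front of a grey housing, 138 mm wide and 58 mm high, that reaches 150 mm on along +y and carries the start button on its top.
- start_button_top (a point): Centre of the top face of the start button (round grey cap, 32 mm across), on the dock's housing at 145 mm along the dock's +y from its origin. It is pressed straight down, 6 mm to its end; a spring of about 4 N at full travel brings it back.
- start_button (a joint): Travel of the start button in m: 0 released, 0.006 fully down.
- marker: Bystander: felt marker lying down, 126 mm long along its y, 12 mm thick; origin at the middle of its underside.
- calipers: Bystander: vernier caliper lying flat, 210 mm long along its y, 74 mm wide, 8 mm thick; origin at the middle of its underside.
Mind the look-alikes: they are no part of the job. Several things have the shape of the battery_box; the one meant has the colours described above.

How it is judged:
On the way, in this order (a step that is already met when the one before it is completed fails the run):
1. the battery box stands fully home in the dock (y of battery_box in the frame of dock above -0.004 m and x of battery_box in the frame of dock between -0.008 and 0.008 m and angle between the y axis of battery_box and the y axis of dock, either way round below 0.06 rad and angle between battery_box's own z axis and vertical below 0.03 rad), for 0.2 s.
2. the start button is pressed right down (value of joint start_button above 0.0045 m), for 0.04 s.
At the end, for the whole second after the job is handed in: The battery box stands upright and still on the table inside the dock, within 5 mm of the back wall (4 mm when the button is pressed), within 8 mm of the bay's middle and square to it within 0.06 rad; the start button has been pressed at least 4.5 mm after that and is released again (y of battery_box in the frame of dock above -0.005 m and x of battery_box in the frame of dock between -0.008 and 0.008 m and angle between the y axis of battery_box and the y axis of dock, either way round below 0.06 rad and angle between battery_box's own z axis and vertical below 0.03 rad and height (world z) of battery_box below 0.003 m and linear speed of battery_box below 0.01 m/s and value of joint start_button below 0.001 m); the robot touches nothing.
It fails at once if the battery box tips (more than 0.1 rad) (angle between battery_box's own z axis and vertical above 0.1 rad).
It fails at once if the battery box is lifted off the table (height (world z) of battery_box above 0.008 m).
It fails at once if the start button is pressed while the box is not home (value of joint start_button above 0.003 m and y of battery_box in the frame of dock below -0.006 m).
It fails at once if a bystander is moved more than 20 mm (distance of any of marker, calipers from where it was at the start of the episode above 0.02 m).
It also fails if it takes over 58 s, if anything falls off the work surface, if the arm or the gripper's body presses on something with over 40 N, if the wrist force passes 120 N, or if a joint passes its speed limit or range.

## Working session

There is one attempt and no reset: what is moved stays moved. The work goes in short steps, Python scripts to look and compute and a shell command to move; the robot and the scene stay as the last step left them, time stands still between calls to the robot, and variables do not carry over. Pictures are saved under pics/ and viewed, at most 12 in all, crops included, and the job is handed in when it is done.

```bash
mkdir -p pics; cat > h.py <<'E'
from workcell import bot
import numpy as np, cv2
def save(f,n): cv2.imwrite('pics/'+n, f['img'][:,:,::-1])
def proj(f,X):
    c=f['R']@np.array(X,float)+f['t']; p=f['intrinsics']@c; return (p[:2]/p[2]).round(0)
def ray(f,u,v,z):
    R=np.array(f['R']);t=np.array(f['t']);C=-R.T@t
    d=R.T@np.linalg.inv(f['intrinsics'])@np.array([u,v,1.]); return C+d*(z-C[2])/d[2]
E
python3 - <<'E'
from h import *
s=bot.observe();print(s['clock'],s['position'],s['tool_rot'],bot.tip_reach)
for n in('scene','top'):
    f=bot.grab_frame(n);save(f,n+'0.png')
    for q in('battery_box','dock','bay_mouth','bay_back','start_button_top','marker','calipers'):
        for d in bot.spot_point(q,f)[:4]: print(n,q,round(d['conf'],2),np.round(d['xyz'],3),proj(f,d['xyz']))
E
```

```text
0.0 [ 0.17364329 -0.6001121   0.30332004] [-3.14043979e+00  1.09992223e-04  2.81700758e-01] 0.0726
scene battery_box 0.79 [ 0.195 -0.359  0.001] [347. 335.]
scene battery_box 0.7 [ 0.473 -0.125 -0.003] [329. 229.]
scene dock 0.56 [ 0.464  0.087 -0.001] [264. 204.]
scene bay_mouth 0.91 [ 0.464  0.038 -0.001] [278. 209.]
scene bay_mouth 0.71 [ 0.462  0.086 -0.   ] [264. 204.]
scene bay_back 0.83 [0.463 0.129 0.002] [253. 198.]
scene start_button_top 0.47 [0.454 0.23  0.081] [224. 164.]
scene marker 0.49 [ 0.487 -0.335  0.002] [409. 257.]
top battery_box 0.84 [ 0.193 -0.364 -0.005] [413. 266.]
top battery_box 0.7 [ 0.476 -0.131 -0.003] [320. 159.]
top dock 0.62 [ 0.463  0.085 -0.001] [238. 166.]
top bay_back 0.6 [0.468 0.124 0.002] [223. 164.]
top bay_back 0.45 [ 0.485 -0.337 -0.   ] [399. 154.]
top start_button_top 0.57 [0.458 0.235 0.083] [173. 163.]
top marker 0.63 [ 0.486 -0.332 -0.001] [397. 154.]
```

View pics/scene0.png

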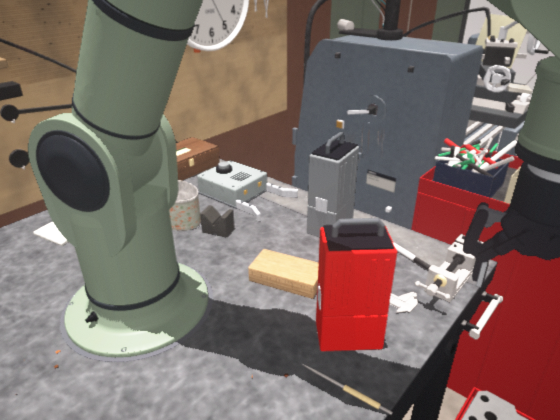

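View pics/top0.png

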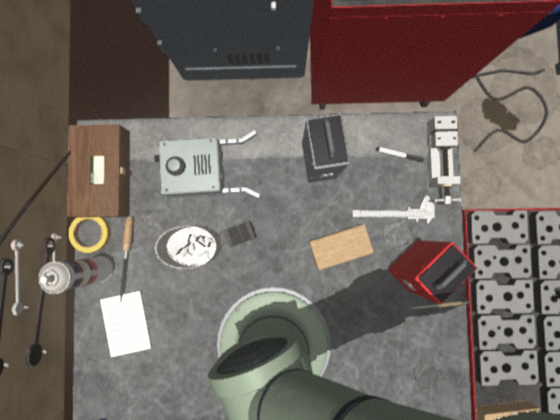

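Scene view: the look-alike candidates are the grey box at (333,190) and the red box at (355,285). In the top view they are at (325,148) and (432,270). The grey one fits the description. The dock is at (190,165) in the top view, with its rails opening right (toward -y), the marker at (400,153) and the calipers at (395,213). Next I'll fit poses from the silhouettes and check a close crop.

```bash
cat > fit.py <<'E'
from h import *
from scipy.optimize import minimize
def hullmask(f,P,m):
    c=P@np.array(f['R']).T+f['t'];p=c@np.array(f['intrinsics']).T;p=p[:,:2]/p[:,2:]
    cv2.fillConvexPoly(m,cv2.convexHull((p*16).astype(np.int32)),1,shift=4)
def blk(x0,x1,y0,y1,z0,z1): return np.array([[x,y,z] for x in(x0,x1) for y in(y0,y1) for z in(z0,z1)])
BOX=[blk(-.055,.055,-.038,.038,0,.216)]
DOCK=[blk(-.069,.069,.038,.188,0,.058)]
def place(P,q):
    c,s=np.cos(q[2]),np.sin(q[2]); return P@np.array([[c,s,0],[-s,c,0],[0,0,1]])+[q[0],q[1],0]
def render(f,B,q):
    m=np.zeros((420,560),np.uint8)
    for P in B: hullmask(f,place(P,q),m)
    return m
def fit(views,B,q0):
    def cost(q): return sum((cv2.GaussianBlur(np.abs(render(f,B,q).astype(np.float32)-r),(1,1),0)).sum() for f,r in views)
    best=None
    for dy in(-.15,0,.15):
        s=np.array(q0)+[0,0,dy]
        r=minimize(cost,s,method='Nelder-Mead',options=dict(initial_simplex=[s,s+[.01,0,0],s+[0,.01,0],s+[0,0,.1]],xatol=1e-4,fatol=.5))
        if best is None or r.fun<best.fun: best=r
    return best.x,best.fun
def regions(f,q,near):
    ds=bot.trace(q,f); ds=[d for d in ds if d['conf']>.3]
    c=[np.linalg.norm(np.argwhere(d['region']).mean(0)[::-1]-near) for d in ds]
    return ds[int(np.argmin(c))]['region'].astype(np.float32)
E
python3 - <<'E'
from fit import *
ft=bot.grab_frame('top');fs=bot.grab_frame('scene')
vb=[(ft,regions(ft,'battery_box',(325,148))),(fs,regions(fs,'battery_box',(333,190)))]
for v in (vb,vb[:1],vb[1:]): q,c=fit(v,BOX,[.475,-.128,.1]);print('box',q.round(4),c,[r.sum() for _,r in v])
qb=fit(vb,BOX,[.475,-.128,.1])[0]
rd=regions(ft,'dock',(190,165))
k=rd.copy();u=np.argwhere(rd>0);print('dock region',u.min(0),u.max(0))
k[:,222:]=0
def cost(q): return None
qd,c=fit([(ft,k)],DOCK,[.463,.088,.03]);print('dock',qd.round(4),c,k.sum())
f=ft;im=f['img'][:,:,::-1].copy()
im=cv2.resize(im[100:240,140:440],None,fx=2.6,fy=2.6,interpolation=cv2.INTER_CUBIC)
def dr(B,q,col):
    for P in B:
        W=place(P,q);pp=[(proj2-np.array([140,100])+.5)*2.6 for proj2 in [(lambda p:p[:2]/p[2])(np.array(f['intrinsics'])@(f['R']@w+f['t'])) for w in W]]
        for i in range(8):
            for b in(1,2,4):
                if not i&b: cv2.line(im,tuple(map(int,pp[i])),tuple(map(int,pp[i|b])),col,1)
dr(BOX,qb,(0,255,255));dr(DOCK+[blk(-.059,.059,-.02,.038,0,.024)],qd,(0,0,255))
cv2.imwrite('pics/crop.png',im)
s=bot.observe();print(s['clock'],proj(ft,s['position']))
print('grip',proj(fs,s['position']))
E
```

```text
box [ 0.4728 -0.128   0.2032] 897.0 [np.float32(2689.0), np.float32(3980.0)]
box [ 0.4714 -0.1252  0.1224] 143.0 [np.float32(2689.0)]
box [ 0.4849 -0.1205  0.2016] 595.0 [np.float32(3980.0)]
dock region [132 154] [197 259]
dock [0.4538 0.092  0.0011] 224.0 3566.0
1.05 [606. 289.]
grip [535. 253.]
```

View pics/crop.png

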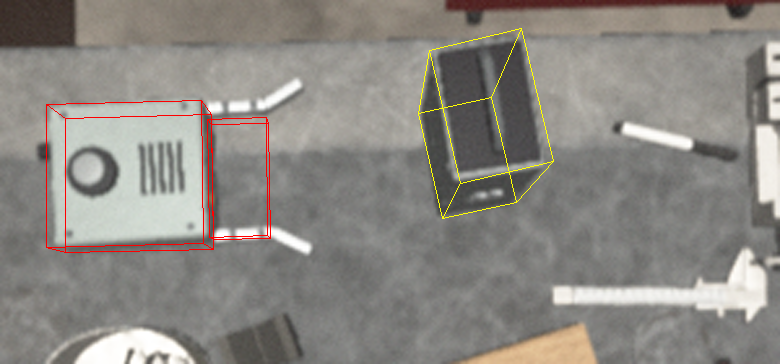

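The crop confirms the grey box, with lid corners at about (430,52), (520,30), (552,160) and (460,182). The rails run at crop rows 107 and 235. The box fit from both views is slightly off, so I'll refine it by ray-casting picked corners.

```bash
python3 - <<'E'
from fit import *
f=bot.grab_frame('top')
w=lambda c,z: ray(f,c[0]/2.6+140-.5,c[1]/2.6+100-.5,z).round(4)
print('lid');L=np.array([w(c,.216) for c in [(430,52),(520,30),(552,160),(460,182)]]);print(L, L.mean(0))
print('base left edge bottom', w((443,217),0),w((517,203),0))
print('rails top z.024 ',[w(c,.024) for c in [(210,107),(262,105),(300,82),(215,235),(270,233),(310,250)]])
print('housing top',[w(c,.058) for c in [(47,104),(203,100),(208,244),(48,246)]])
print('button',w((92,171),.07))
for q in('marker','calipers'):
  for d in bot.trace(q,f)[:2]:
    u=np.argwhere(d['region']); print(q,d['conf'],u.min(0),u.max(0),ray(f,u[:,1].min(),u[:,0].min(),0).round(3),ray(f,u[:,1].max(),u[:,0].max(),0).round(3))
# better fit: scene view of dock and wrist not usable
g=cv2.resize(f['img'][110:190,285:365,::-1],None,fx=7,fy=7,interpolation=cv2.INTER_CUBIC)
q=[.4714,-.1252,.1224]
for P in (place(BOX[0],q),):
  p=[(lambda p:p[:2]/p[2])(np.array(f['intrinsics'])@(f['R']@x+f['t'])) for x in P]
  p=[tuple(((a-[285,110]+.5)*7).astype(int)) for a in p]
  for i in range(8):
    for b in(1,2,4):
      if not i&b: cv2.line(g,tuple(map(int,p[i])),tuple(map(int,p[i|b])),(0,255,255),1)
cv2.imwrite('pics/crop2.png',g)
E
```

```text
lid
[[ 0.5174 -0.0804  0.216 ]
 [ 0.5335 -0.1525  0.216 ]
 [ 0.4282 -0.1748  0.216 ]
 [ 0.4122 -0.1017  0.216 ]] [ 0.472825 -0.12735   0.216   ]
base left edge bottom [ 0.4131 -0.1025  0.    ] [ 0.4257 -0.1772  0.    ]
rails top z.024  [array([0.5249, 0.128 , 0.024 ]), array([0.5257, 0.0761, 0.024 ]), array([0.548, 0.038, 0.024]), array([0.3968, 0.1243, 0.024 ]), array([0.3977, 0.0699, 0.024 ]), array([0.38  , 0.0306, 0.024 ])]
housing top [array([0.5231, 0.2799, 0.058 ]), array([0.5234, 0.1291, 0.058 ]), array([0.3843, 0.1256, 0.058 ]), array([0.3856, 0.279 , 0.058 ])]
button [0.4547 0.2331 0.07  ]
marker 0.73 [148 378] [162 423] [ 0.502 -0.283  0.   ] [ 0.462 -0.399  0.   ]
calipers 0.61 [197 352] [222 434] [ 0.374 -0.211  0.   ] [ 0.305 -0.421  0.   ]
```

View pics/crop2.png

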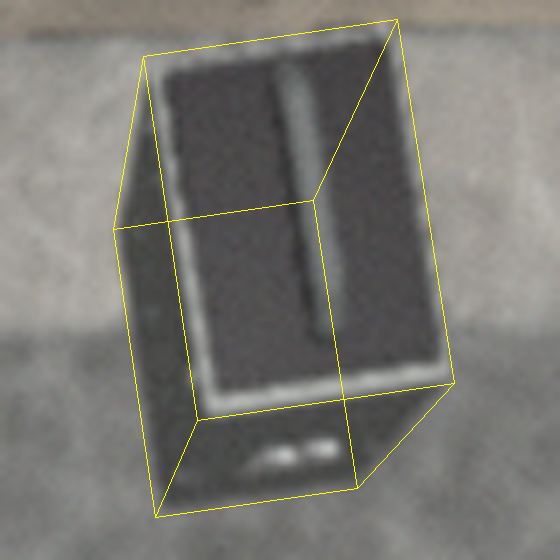

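The box is at about (0.472, -0.126) with yaw 0.14. The dock origin is at about (0.461, 0.089) with yaw 0.02 to 0.03. I'll push with both open fingers, spread along x, and lean the tool about 0.6 rad so the gripper body clears the tall box. First I rise and turn the yaw to π/2.

```bash
cat > go.py <<'E'
import sys
from h import *
from scipy.spatial.transform import Rotation as R
def delta(p,rpy):
    s=bot.observe();A=R.from_euler('xyz',s['tool_rot']);B=R.from_euler('xyz',rpy)
    print('t',round(s['clock'],2),'pos',np.round(s['position'],4),'rot',np.round(s['tool_rot'],3),'F',np.round(s['force'],1),'q',np.round(s['qpos'],2))
    print('tool shift mm',(1000*A.inv().apply(np.array(p)-s['position'])).round(1),'turn',(A.inv()*B).as_rotvec().round(3))
if __name__=='__main__': a=list(map(float,sys.argv[1:]));delta(a[:3],a[3:])
E
python3 -m jog '[[[0,0,-40,0,0,-0.15,1],[0,0,-20,0,0,-0.15,1],[0,0,0,0,0,-0.15,1],[0,0,0,0,0,-0.15,1],[0,0,0,0,0,-0.15,1]]]'
python3 -m jog '[[[0,0,0,0,0,-0.15,1],[0,0,0,0,0,-0.15,1],[0,0,0,0,0,-0.15,1],[0,0,0,0,0,-0.09,1],[0,0,0,0,0,0,1]]]'
python3 go.py .472 -.30 .36 3.14159 0 1.5708
```

```text
clock: 1.7
position: [0.1737, -0.6003, 0.3641]
tool_rot: [3.141, 0.0, 1.038]
force: [-0.5, 0.2, 0.2]
grip_width: 0.0855
finger_force: 0.0
clock: 2.2
position: [0.1736, -0.6004, 0.3639]
tool_rot: [3.141, -0.0, 1.573]
force: [0.5, 0.5, 0.0]
grip_width: 0.0854
finger_force: 0.0
t 2.2 pos [ 0.1736 -0.6004  0.3639] rot [ 3.141 -0.     1.573] F [0.5 0.5 0. ] q [ 1.41  0.48 -0.32  1.52  0.16  1.17  1.06]
tool shift mm [299.7 299.1   3.9] turn [ 0.    -0.     0.002]
```

```bash
python3 -m jog '[[[0,45,0,0,0,0,1],[0,45,0,0,0,0,1],[0,45,0,0,0,0,1],[20,40,0,0,0,0,1],[35,35,0,0,0,0,1]]]'
python3 -m jog '[[[35,35,0,0,0,0,1],[35,35,0,0,0,0,1],[45,20,0,0,0,0,1],[45,0,0,0,0,0,1],[45,0,0,0,0,0,1]]]'
python3 -m jog '[[[40,0,0,0,0,0,1],[0,0,0,0,0,0,1]]]'
python3 go.py .472 -.30 .36 3.14159 0 1.5708
```

```text
clock: 2.7
position: [0.3854, -0.5451, 0.3629]
tool_rot: [-3.141, -0.0, 1.567]
force: [1.3, 0.6, 0.0]
grip_width: 0.0857
finger_force: 0.0
clock: 3.2
position: [0.4738, -0.3379, 0.3636]
tool_rot: [-3.141, -0.0, 1.569]
force: [0.7, -0.4, 0.8]
grip_width: 0.0856
finger_force: 0.0
clock: 3.4
position: [0.4743, -0.2949, 0.3647]
tool_rot: [3.141, -0.001, 1.574]
force: [0.1, -0.3, 1.0]
grip_width: 0.0855
finger_force: 0.0
t 3.4 pos [ 0.4743 -0.2949  0.3647] rot [ 3.141e+00 -1.000e-03  1.574e+00] F [ 0.1 -0.3  1. ] q [ 0.77  0.38 -0.43  1.69  0.17  1.11  0.3 ]
tool shift mm [-5.1 -2.3  4.7] turn [ 0.001 -0.001  0.004]
```

```bash
python3 -m jog '[[[0,0,0,0,0.15,0,1],[0,0,0,0,0.15,0,1],[0,0,0,0,0.15,0,1],[0,0,0,0,0.15,0,1],[0,0,0,0,0,0,1]]]'
python3 - <<'E'
from go import *
s=bot.observe();f=bot.grab_frame('wrist');save(f,'w1.png')
for q in('battery_box','dock','bay_mouth','bay_back','start_button_top','marker'):
    for d in bot.spot_point(q,f)[:3]: print(q,round(d['conf'],2),np.round(d['xyz'],3))
th=.6;c,sn=np.cos(th),np.sin(th)
Rt=np.array([[0,1,0],[c,0,sn],[sn,0,-c]])
rpy=R.from_matrix(Rt).as_euler('xyz');print(rpy)
delta([.472,-.27,.074],rpy)
E
```

```text
clock: 3.9
position: [0.4725, -0.3027, 0.3616]
tool_rot: [-3.137, -0.606, 1.562]
force: [-0.2, -0.2, -0.5]
grip_width: 0.0855
finger_force: 0.0
battery_box 0.57 [ 0.478 -0.122 -0.004]
bay_back 0.65 [0.458 0.124 0.001]
marker 0.96 [ 0.484 -0.339  0.001]
[ 3.14159265 -0.6         1.57079633]
t 4.25 pos [ 0.4738 -0.2992  0.3647] rot [ 3.141 -0.597  1.573] F [-0.1  0.5  1. ] q [ 0.99  0.59 -0.52  1.49 -0.24  1.43  0.57]
tool shift mm [-139.3   -1.9  256.8] turn [-0.001  0.003  0.002]
```

View pics/w1.png

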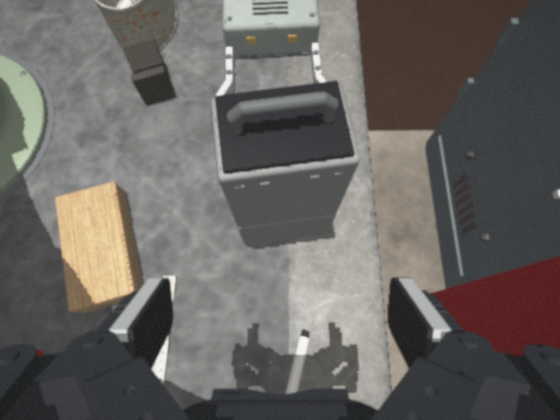

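```bash
python3 - <<'E'
from go import *
s=bot.observe();f=bot.grab_frame('wrist');T=np.array(f['tool_from_camera']);A=R.from_euler('xyz',s['tool_rot']).as_matrix()
def w(u,v,z):
    d=A@T[:3,:3]@np.linalg.inv(f['intrinsics'])@[u,v,1.];C=A@T[:3,3]+s['position'];return (C+d*(z-C[2])/d[2]).round(4)
print('box base',w(243,246,0),w(335,237,0))
print('lid front',w(222,172,.216),w(356,157,.216))
print('rail junction',w(229,68,.024),w(317,66,.024),'rail far',w(229,48,.024),w(315,44,.024),'tips',w(219,93,.024),w(325,88,.024))
print('housing top front corners',w(224,26,.058),w(318,24,.058))
E
python3 -m jog '[[[-23,0,42,0,0,0,1],[-23,0,42,0,0,0,1],[-23,0,42,0,0,0,1],[-23,0,42,0,0,0,1],[-23,0,42,0,0,0,1]]]'
python3 -m jog '[[[0,0,0,0,0,0,1]]]'
python3 go.py .472 -.262 .074 3.14159 -0.6 1.5708
```

```text
box base [ 0.4277 -0.1728  0.    ] [ 0.5475 -0.1605  0.    ]
lid front [ 0.4323 -0.1666  0.216 ] [ 0.5322 -0.1541  0.216 ]
rail junction [0.4013 0.0853 0.024 ] [0.5289 0.0892 0.024 ] rail far [0.3998 0.1209 0.024 ] [0.5271 0.1286 0.024 ] tips [0.3891 0.0427 0.024 ] [0.5392 0.0515 0.024 ]
housing top front corners [0.3969 0.1276 0.058 ] [0.5282 0.1316 0.058 ]
clock: 4.8
position: [0.4736, -0.2761, 0.1244]
tool_rot: [3.141, -0.598, 1.573]
force: [1.2, -0.2, -0.4]
grip_width: 0.0851
finger_force: 0.0
clock: 4.9
position: [0.4716, -0.2744, 0.1214]
tool_rot: [-3.135, -0.604, 1.569]
force: [-0.5, -0.1, 1.2]
grip_width: 0.0855
finger_force: 0.0
t 4.9 pos [ 0.4716 -0.2744  0.1214] rot [-3.135 -0.604  1.569] F [-0.5 -0.1  1.2] q [ 0.95  0.87 -0.48  1.69 -0.16  0.99  0.67]
tool shift mm [-16.7   0.7  46.1] turn [-0.006 -0.004 -0.001]
```

```bash
python3 -m jog '[[[-8,2,23,0,0,0,1],[-8,2,23,0,0,0,1],[0,0,0,0,0,0,1]]]'
python3 go.py .476 -.252 .074 3.14159 -0.6 1.5708
python3 - <<'E'
from h import *
f=bot.grab_frame('scene');g=f['img'][120:360,230:560,::-1];cv2.imwrite('pics/s2.png',cv2.resize(g,None,fx=2.4,fy=2.4))
E
```

```text
clock: 5.2
position: [0.4777, -0.2629, 0.0791]
tool_rot: [-3.141, -0.601, 1.572]
force: [0.1, -0.4, 0.5]
grip_width: 0.0853
finger_force: 0.0
t 5.2 pos [ 0.4777 -0.2629  0.0791] rot [-3.141 -0.601  1.572] F [ 0.1 -0.4  0.5] q [ 0.93  0.94 -0.48  1.7  -0.15  0.91  0.68]
tool shift mm [ 6.1 -1.6 10.4] turn [-0.002 -0.001  0.001]
```

View pics/s2.png

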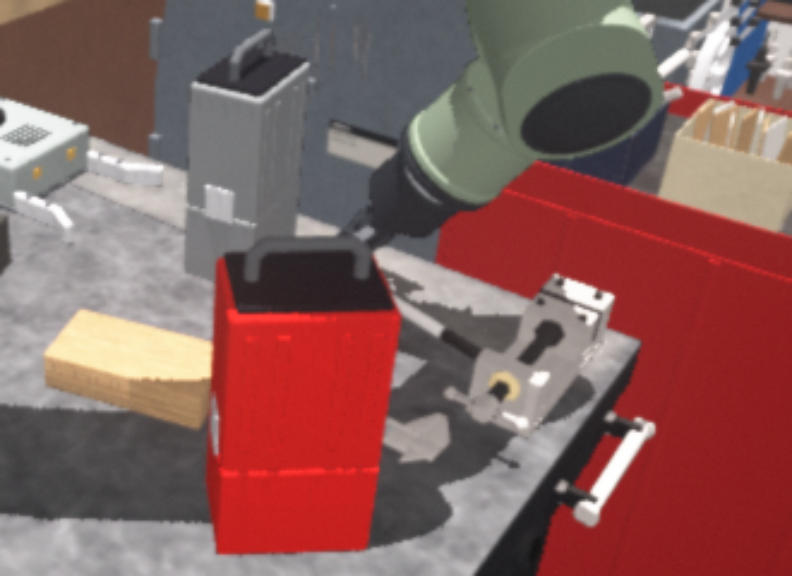

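The fingers are behind the red box here at about (370,230). The vise and the marker at (430,325) are clear of the gripper. I'll finish the descent, then approach until contact.

```bash
python3 -m jog '[[[3,-1,7,0,0,0,1],[3,-1,3,0,0,0,1],[4.1,0,2.8,0,0,0,1],[4.1,0,2.8,0,0,0,1],[4.1,0,2.8,0,0,0,1]]]'
python3 -m jog '[[[4.1,0,2.8,0,0,0,1],[4.1,0,2.8,0,0,0,1],[4.1,0,2.8,0,0,0,1],[4.1,0,2.8,0,0,0,1],[0,0,0,0,0,0,1]]]'
python3 go.py .476 -.202 .074 3.14159 -0.6 1.59
python3 - <<'E'
from h import *
f=bot.grab_frame('wrist');save(f,'w2.png')
E
```

```text
clock: 5.75
position: [0.4755, -0.2377, 0.0741]
tool_rot: [3.141, -0.6, 1.572]
force: [-0.3, 0.3, 0.2]
grip_width: 0.0853
finger_force: 0.0
clock: 6.25
position: [0.4754, -0.2175, 0.0739]
tool_rot: [-3.141, -0.6, 1.572]
force: [0.0, -0.3, 0.1]
grip_width: 0.0854
finger_force: 0.0
t 6.25 pos [ 0.4754 -0.2175  0.0739] rot [-3.141 -0.6    1.572] F [ 0.  -0.3  0.1] q [ 0.89  0.92 -0.5   1.78 -0.17  0.82  0.65]
tool shift mm [12.8  0.7  8.6] turn [ 0.01  -0.    -0.014]
```

View pics/w2.png

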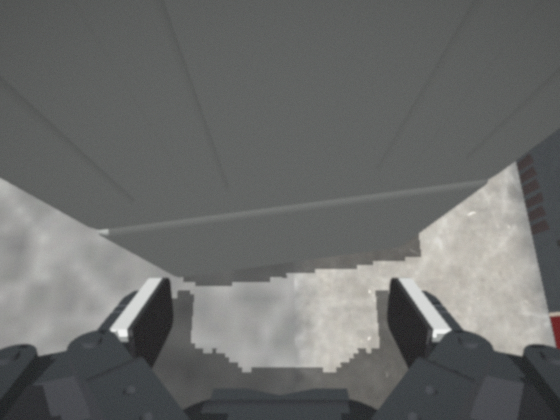

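The box's base edge runs from (183,277) to (421,245), and the finger tips are at (150,280) and (405,280). I'll compute the lateral offset.

```bash
python3 - <<'E'
from go import *
s=bot.observe();f=bot.grab_frame('wrist');T=np.array(f['tool_from_camera']);A=R.from_euler('xyz',s['tool_rot']).as_matrix();K=np.array(f['intrinsics'])
def w(u,v,z):
    d=A@T[:3,:3]@np.linalg.inv(K)@[u,v,1.];C=A@T[:3,3]+s['position'];return (C+d*(z-C[2])/d[2]).round(4)
print('base',w(183,277,0),w(421,252,0),w(421,235,0)); Ti=np.linalg.inv(T)
print('cam in tool',T[:3,3])
for z in(.0596,.0726):
  for y in(-.057,-.043,.043,.057):
    for x in(-.011,.011):
      c=Ti@[x,y,z,1];p=K@c[:3];print(z,y,x,(p[:2]/p[2]).round())
E
```

```text
base [ 0.431  -0.1733  0.    ] [ 0.5448 -0.1611  0.    ] [ 0.5458 -0.1527  0.    ]
cam in tool [ 0.0720717   0.00112636 -0.07119134]
0.0596 -0.057 -0.011 [137. 320.]
0.0596 -0.057 0.011 [130. 271.]
0.0596 -0.043 -0.011 [171. 320.]
0.0596 -0.043 0.011 [166. 271.]
0.0596 0.043 -0.011 [382. 320.]
0.0596 0.043 0.011 [387. 271.]
0.0596 0.057 -0.011 [417. 320.]
0.0596 0.057 0.011 [423. 271.]
0.0726 -0.057 -0.011 [148. 304.]
0.0726 -0.057 0.011 [142. 257.]
0.0726 -0.043 -0.011 [179. 304.]
0.0726 -0.043 0.011 [175. 257.]
0.0726 0.043 -0.011 [374. 304.]
0.0726 0.043 0.011 [378. 257.]
0.0726 0.057 -0.011 [406. 304.]
0.0726 0.057 0.011 [411. 257.]
```

The open fingers are 13 mm shorter than the shut reach, and the box sits about 8 mm further in +x. I'll lower 10 mm, shift +8 mm in x, and start pushing.

```bash
python3 -m jog '[[[-5,4,3,0,0,0,1],[-5,4,3,0.014,0,-0.02,1],[0,0,0,0,0,0,1]]]'
python3 go.py .483 -.2225 .064 3.14159 -0.6 1.595
python3 -m jog '[[[5,0,3.4,0,0,0,1],[5,0,3.4,0,0,0,1],[5,0,3.4,0,0,0,1],[5,0,3.4,0,0,0,1],[5,0,3.4,0,0,0,1]]]'
python3 go.py .483 -.2225 .064 3.14159 -0.6 1.595
```

```text
clock: 6.65
position: [0.484, -0.2234, 0.0623]
tool_rot: [-3.141, -0.6, 1.597]
force: [-0.0, 0.3, -0.6]
grip_width: 0.0851
finger_force: 0.0
t 6.65 pos [ 0.484  -0.2234  0.0623] rot [-3.141 -0.6    1.597] F [-0.   0.3 -0.6] q [ 0.88  0.95 -0.49  1.74 -0.15  0.84  0.66]
tool shift mm [ 1.7 -1.  -0.9] turn [-0.002 -0.     0.002]
clock: 7.15
position: [0.4826, -0.1927, 0.0633]
tool_rot: [-3.142, -0.599, 1.596]
force: [0.6, -3.7, -1.2]
grip_width: 0.0856
finger_force: 2.4
t 7.15 pos [ 0.4826 -0.1927  0.0633] rot [-3.142 -0.599  1.596] F [ 0.6 -3.7 -1.2] q [ 0.85  0.94 -0.5   1.8  -0.17  0.78  0.63]
tool shift mm [-24.3  -0.4 -17.4] turn [-0.001  0.001  0.001]
```

Contact at about 4 N and the box is sliding. I'll continue with a slight -x drift.

```bash
python3 -m jog '[[[5,-0.4,3.4,0,0,0,1],[5,-0.4,3.4,0,0,0,1],[5,-0.4,3.4,0,0,0,1],[5,-0.4,3.4,0,0,0,1],[5,-0.4,3.4,0,0,0,1]]]'|sed -n 2,4p
python3 -m jog '[[[5,-0.4,3.4,0,0,0,1],[5,-0.4,3.4,0,0,0,1],[5,-0.4,3.4,0,0,0,1],[5,-0.4,3.4,0,0,0,1],[5,-0.4,3.4,0,0,0,1]]]'|sed -n 2,4p
python3 -m jog '[[[5,-0.4,3.4,0,0,0,1],[5,-0.4,3.4,0,0,0,1],[5,-0.4,3.4,0,0,0,1],[5,-0.4,3.4,0,0,0,1],[5,-0.4,3.4,0,0,0,1]]]'|sed -n 2,4p
python3 - <<'E'
from fit import *
f=bot.grab_frame('top');g=f['img'][110:230,140:370,::-1];cv2.imwrite('pics/t3.png',cv2.resize(g,None,fx=3.4,fy=3.4,interpolation=cv2.INTER_CUBIC))
for d in bot.spot_point('battery_box',f)[:2]: print(d['conf'],d['xyz'])
E
```

```text
position: [0.4798, -0.1623, 0.0634]
tool_rot: [-3.141, -0.6, 1.596]
force: [0.7, -5.1, -2.7]
position: [0.477, -0.1321, 0.0635]
tool_rot: [-3.141, -0.6, 1.596]
force: [0.9, -4.3, -3.4]
position: [0.4743, -0.1019, 0.0636]
tool_rot: [-3.141, -0.6, 1.596]
force: [0.2, -3.9, -3.2]
0.81 [0.195, -0.3622, -0.0011]
0.66 [0.4712, -0.0235, -0.0051]
```

View pics/t3.png

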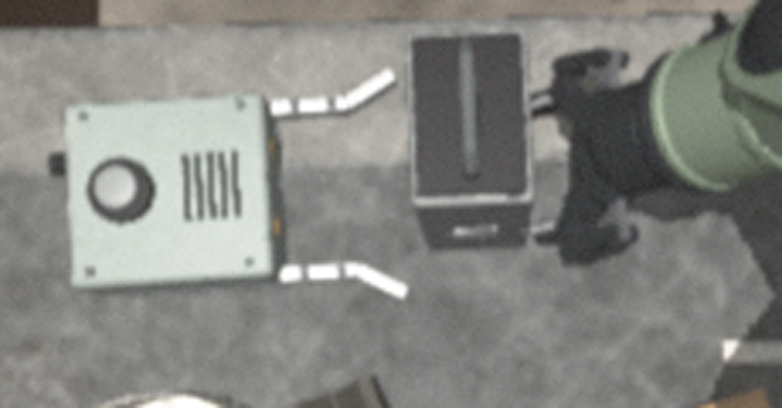

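The box is now square and aligned with the bay, about 5 to 7 mm to +x. I'll continue with the same drift.

```bash
python3 -m jog '[[[5,-0.4,3.4,0,0,0,1],[5,-0.4,3.4,0,0,0,1],[5,-0.4,3.4,0,0,0,1],[5,-0.4,3.4,0,0,0,1],[5,-0.4,3.4,0,0,0,1]]]'|sed -n 2,4p
python3 -m jog '[[[5,-0.4,3.4,0,0,0,1],[5,-0.4,3.4,0,0,0,1],[5,-0.4,3.4,0,0,0,1],[5,-0.4,3.4,0,0,0,1],[5,-0.4,3.4,0,0,0,1]]]'|sed -n 2,4p
python3 -m jog '[[[4.1,-0.3,2.8,0,0,0,1],[4.1,-0.3,2.8,0,0,0,1],[4.1,-0.3,2.8,0,0,0,1],[4.1,-0.3,2.8,0,0,0,1],[4.1,-0.3,2.8,0,0,0,1]]]'|sed -n 2,4p
python3 - <<'E'
from fit import *
f=bot.grab_frame('top')
for d in bot.spot_point('battery_box',f)[:2]: print(d['conf'],d['xyz'])
E
```

```text
position: [0.4718, -0.0725, 0.0637]
tool_rot: [3.141, -0.599, 1.595]
force: [0.0, -7.2, 0.9]
position: [0.469, -0.0422, 0.0637]
tool_rot: [3.142, -0.6, 1.595]
force: [1.2, -4.9, -0.8]
position: [0.4668, -0.0173, 0.0637]
tool_rot: [-3.141, -0.6, 1.596]
force: [0.9, -4.7, -0.3]
0.9 [0.4656, 0.0615, -0.003]
```

```bash
python3 -m jog '[[[3.3,-0.1,2.26,0,0,0,1],[3.3,-0.1,2.26,0,0,0,1],[3.3,-0.1,2.26,0,0,0,1],[3.3,-0.1,2.26,0,0,0,1],[3.3,-0.1,2.26,0,0,0,1]]]'|sed -n 2,4p
python3 -m jog '[[[1.65,0,1.13,0,0,0,1],[1.65,0,1.13,0,0,0,1],[1.65,0,1.13,0,0,0,1]]]'|sed -n 2,4p
```

```text
position: [0.466, 0.0022, 0.0638]
tool_rot: [3.141, -0.599, 1.595]
force: [-0.5, -8.1, 3.3]
position: [0.4659, 0.008, 0.0638]
tool_rot: [3.141, -0.599, 1.595]
force: [-0.3, -20.5, 8.4]
```

```bash
python3 -m jog '[[[1.65,0,1.13,0,0,0,1]]]'|sed -n 2,4p
python3 -m jog '[[[1.65,0,1.13,0,0,0,1]]]'|sed -n 2,4p
```

```text
position: [0.4661, 0.0086, 0.0636]
tool_rot: [3.14, -0.597, 1.595]
force: [-2.4, -36.8, 18.9]
position: [0.4663, 0.009, 0.0635]
tool_rot: [3.139, -0.595, 1.594]
force: [-5.6, -53.8, 30.2]
```

It stopped hard at the expected y with 54 N, so the box is home. I'll back off and verify.

```bash
python3 -m jog '[[[-4,0,-2.8,0,0,0,1],[-16,0,-11,0,0,0,1],[-25,0,-17,0,0,0,1],[-25,0,-17,0,0,0,1],[0,0,0,0,0,0,1]]]'|sed -n 1,4p
python3 - <<'E'
from go import *
f=bot.grab_frame('top')
for q in('battery_box','dock','start_button_top'):
  for d in bot.spot_point(q,f)[:2]: print(q,d['conf'],d['xyz'])
s=bot.observe();f=bot.grab_frame('wrist');save(f,'w4.png')
for q in('battery_box','bay_back','start_button_top'):
  for d in bot.spot_point(q,f)[:2]: print(q,d['conf'],d['xyz'])
E
```

```text
clock: 11.85
position: [0.4678, -0.0757, 0.0633]
tool_rot: [-3.141, -0.598, 1.591]
force: [-0.6, 0.6, 0.2]
battery_box 0.75 [0.4636, 0.0832, -0.0023]
battery_box 0.7 [0.1937, -0.3631, -0.0016]
start_button_top 0.69 [0.4594, 0.233, 0.0823]
battery_box 0.6 [0.4651, 0.0888, -0.0017]
```

View pics/w4.png

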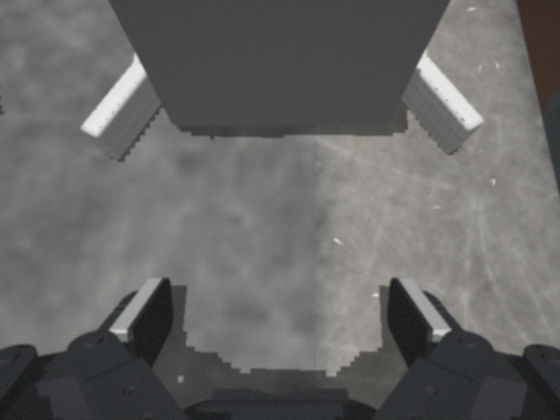

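The box sits square between the rails (base edge from (172,128) to (405,133)). Next I rise, straighten the tool, shut the fingers and move over the button.

```bash
python3 -m jog '[[[22,0,-33,0,0,0,1],[22,0,-33,0,0,0,1],[22,0,-33,0,0,0,1],[22,0,-33,0,0,0,1],[22,0,-33,0,0,0,0]]]'|sed -n 2,4p
python3 -m jog '[[[22,0,-33,0,0,0,0],[22,0,-33,0,0,0,0],[22,0,-33,0,0,0,0],[0,0,0,0,-0.15,0,0],[0,0,0,0,-0.15,0,0]]]'|sed -n 2,4p
python3 -m jog '[[[0,0,0,0,-0.15,0,0],[0,0,0,0,-0.15,0,0],[0,0,0,0,0,0,0]]]'
python3 go.py .4575 .233 .38 3.14159 0 1.5957
```

```text
position: [0.4674, -0.0738, 0.2636]
tool_rot: [-3.141, -0.6, 1.597]
force: [0.6, -0.6, -0.0]
position: [0.468, -0.0765, 0.3819]
tool_rot: [3.139, -0.294, 1.595]
force: [-0.2, 0.5, -2.0]
clock: 13.55
position: [0.4679, -0.0727, 0.3818]
tool_rot: [3.14, 0.005, 1.603]
force: [0.2, 1.2, 0.6]
grip_width: -0.0001
finger_force: 0.0
t 13.55 pos [ 0.4679 -0.0727  0.3818] rot [3.14  0.005 1.603] F [0.2 1.2 0.6] q [ 0.52  0.23 -0.59  1.86  0.15  1.09 -0.09]
tool shift mm [305.9  -0.6   0.4] turn [0.002 0.005 0.007]
```

```bash
python3 -m jog '[[[45,0,0,0,0,0,0],[45,0,0,0,0,0,0],[45,0,0,0,0,0,0],[45,0,0,0,0,0,0],[45,0,0,0,0,0,0]]]'|sed -n 2,4p
python3 -m jog '[[[45,0,0,0,0,0,0],[36,0,0,0,0,0,0],[0,0,0,0,0,0,0]]]'|sed -n 2,4p
python3 - <<'E'
from go import *
s=bot.observe();f=bot.grab_frame('wrist');save(f,'w5.png')
for q in('battery_box','bay_back','start_button_top','dock'):
  for d in bot.spot_point(q,f)[:2]: print(q,d['conf'],d['xyz'])
delta([.4575,.233,.165],[3.14159,0,1.5957])
E
```

```text
position: [0.4616, 0.1503, 0.3806]
tool_rot: [-3.138, -0.003, 1.595]
force: [1.0, -0.4, -0.2]
position: [0.4587, 0.2342, 0.3805]
tool_rot: [-3.137, -0.005, 1.602]
force: [0.8, -0.6, 0.4]
start_button_top 0.78 [0.4539, 0.234, 0.0788]
t 14.6 pos [0.4603 0.2287 0.3807] rot [-3.14  -0.     1.594] F [-0.6  0.  -0.2] q [-0.01  0.33 -0.73  1.76  0.24  1.14 -0.79]
tool shift mm [  4.3  -2.4 215.7] turn [-0.002 -0.    -0.001]
```

View pics/w5.png

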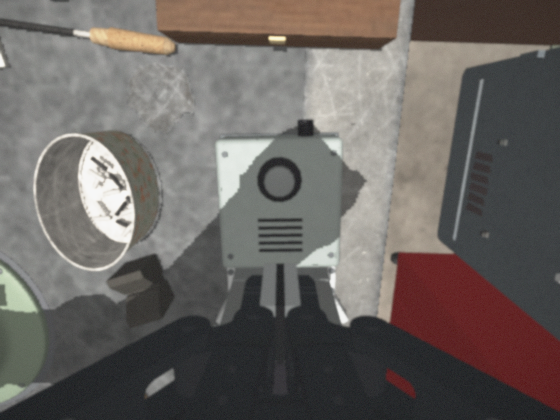

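The start button cap is at (280,179), centred on the housing, and the network gives (0.454–0.459, 0.234, 0.079). I'll descend to just above it.

```bash
python3 -m jog '[[[3,-2,45,0,0,0,0],[2,-1,45,0,0,0,0],[0,0,45,0,0,0,0],[0,0,45,0,0,0,0],[0,0,30,0,0,0,0]]]'|sed -n 2,4p
python3 -m jog '[[[0,0,5,0,0,0,0],[0,0,0,0,0,0,0]]]'|sed -n 2,4p
python3 - <<'E'
from go import *
s=bot.observe();f=bot.grab_frame('wrist')
for d in bot.spot_point('start_button_top',f)[:1]: print(d['conf'],d['xyz'])
for d in bot.trace('start_button_top',f)[:1]: print(d['conf'],np.argwhere(d['region']).mean(0))
E
python3 go.py .457 .234 .153 3.14159 0 1.5957
```

```text
position: [0.4564, 0.2333, 0.1684]
tool_rot: [-3.139, 0.001, 1.594]
force: [0.5, -0.2, -0.2]
position: [0.457, 0.2344, 0.1661]
tool_rot: [-3.14, 0.0, 1.595]
force: [0.6, 0.7, 1.5]
0.58 [0.4568, 0.235, 0.0789]
0.65 [253.03810902 278.24939701]
t 15.45 pos [0.4576 0.2351 0.1676] rot [ 3.140e+00 -1.000e-03  1.595e+00] F [-0.1 -0.4  0.6] q [-0.15  0.61 -0.59  1.98  0.51  0.7  -1.04]
tool shift mm [-1.1 -0.7 14.6] turn [ 0.002 -0.001 -0.   ]
```

```bash
python3 -m jog '[[[0,0,5,0,0,0,0],[0,0,5,0,0,0,0],[0,0,0,0,0,0,0]]]'|sed -n 2,4p
for i in 1; do :; done
python3 -m jog '[[[0,0,3,0,0,0,0],[0,0,0,0,0,0,0]]]'|sed -n 2,4p
python3 -m jog '[[[0,0,2,0,0,0,0],[0,0,0,0,0,0,0]]]'|sed -n 2,4p
python3 -m jog '[[[0,0,2,0,0,0,0],[0,0,0,0,0,0,0]]]'|sed -n 2,4p
```

```text
position: [0.4567, 0.2348, 0.1556]
tool_rot: [-3.141, 0.0, 1.596]
force: [0.4, 0.2, -0.4]
position: [0.4568, 0.235, 0.1527]
tool_rot: [-3.141, 0.0, 1.596]
force: [0.2, -1.1, 1.3]
position: [0.4568, 0.235, 0.1508]
tool_rot: [-3.141, -0.0, 1.596]
force: [0.4, 0.2, 1.7]
position: [0.4569, 0.235, 0.1488]
tool_rot: [-3.141, -0.0, 1.596]
force: [0.0, 0.3, 3.2]
```

Spring contact began at about z = 0.153. I'll continue to the hard stop.

```bash
python3 -m jog '[[[0,0,2,0,0,0,0],[0,0,0,0,0,0,0]]]'|sed -n 2,4p
python3 -m jog '[[[0,0,1.5,0,0,0,0],[0,0,0,0,0,0,0]]]'|sed -n 2,4p
```

```text
position: [0.4568, 0.235, 0.1468]
tool_rot: [-3.141, -0.0, 1.596]
force: [0.3, -1.1, 4.0]
position: [0.4569, 0.2351, 0.1463]
tool_rot: [3.141, 0.0, 1.596]
force: [-4.9, -2.7, 25.3]
```

The 25 N hard stop means the button is fully down. I'll release it, retreat and check the box.

```bash
python3 -m jog '[[[0,0,-4,0,0,0,0],[0,0,-20,0,0,0,0],[0,0,-45,0,0,0,0],[0,0,-45,0,0,0,0],[0,0,-45,0,0,0,0]]]'|sed -n 1,4p
python3 -m jog '[[[0,0,-45,0,0,0,0],[0,0,-30,0,0,0,0],[0,0,0,0,0,0,0],[0,0,0,0,0,0,0]]]'|sed -n 1,4p
python3 - <<'E'
from h import *
for n in('top','scene'):
  f=bot.grab_frame(n)
  for q in('battery_box','start_button_top','dock','bay_back'):
    for d in bot.spot_point(q,f)[:2]: print(n,q,d['conf'],d['xyz'])
  if n=='scene': cv2.imwrite('pics/end.png',cv2.resize(f['img'][100:280,150:430,::-1],None,fx=2.8,fy=2.8))
E
```

```text
clock: 17.25
position: [0.4564, 0.2348, 0.306]
tool_rot: [-3.14, 0.0, 1.596]
force: [-0.3, -0.9, -0.1]
clock: 17.65
position: [0.4568, 0.2347, 0.3795]
tool_rot: [3.141, 0.0, 1.596]
force: [0.8, 0.8, -0.6]
top battery_box 0.96 [0.4651, 0.0847, -0.0058]
top battery_box 0.74 [0.1941, -0.3611, -0.0012]
scene battery_box 0.96 [0.1929, -0.3591, 0.0002]
scene battery_box 0.72 [0.465, 0.0908, -0.0031]
scene start_button_top 0.4 [0.4561, 0.2321, 0.0805]
scene dock 0.59 [0.4688, 0.0873, -0.0022]
```

View pics/end.png

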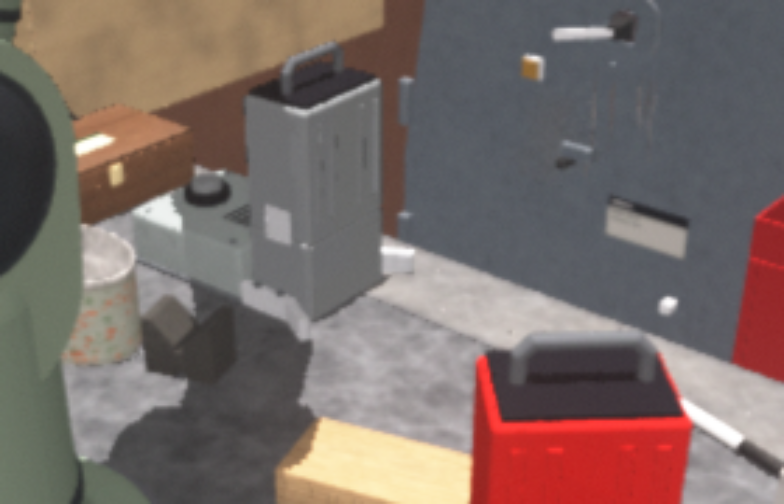

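The grey box stands upright and home at (315,190). The button is up at (208,188) and the arm is clear.

```bash
python3 -c "
from workcell import bot
print(bot.job_done())"
```

```text
the job is handed in; nothing more can be done
None
```

I handed the job in at about 18 s on the robot clock: the grey battery box is home against the back wall, the start button was pressed to its stop and released, and the arm is clear; no verdict came back.

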